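Lock the valve box cover with its quarter-turn stud

TASK

Lock the shut cover of the valve box: take the wing-headed cam stud from the wooden rack, lower it through the sprung collar into the slot under the cover, push it in gently until you feel the bottom, turn it a quarter turn clockwise (seen from above) and let it spring up, so that it stays locked with its wing across the box. Press firmly but never ram it (over 25 N is too much), leave the two plain pins in the rack, and let go at the end.

Things in the scene. Friction and masses are not known exactly. Their poses are not given: they have to be found in the camera images.
- stud_grip (a point): Point on the axis of the loose steel cam stud (90 g), in its flat wing head: 34 long (stud x), 10 thick (stud y), 34 tall, the only tall thin head in the rack. Below the wing: a round flange 38 across, 4 thick. This point is 22 above the flange's top, 26 above its underside, 12 below the wing's top; grip the 10 mm here. z points up the stud; half a turn about z makes no difference.
- stud_foot (a point): Foot of the same stud: on its axis, 39.5 below the flange's underside, 65.5 below stud_grip. An 8 mm shank carries here a round cross pin, 8 thick, 24 long with round ends, along stud x (parallel to the wing). The stud starts upright, hung by its flange in one rack hole.
- cover_hole (a point): Centre of the hole in the cover, on the cover's top face (90 above the table). x runs from the box's front to its hinge, y across, z up. Round it stands a sprung steel collar, 42 outer, 31 inner diameter, top 29 above the cover; the stud's flange lands on it and pushes it down: it is damped, yields at 3 N and gains 0.2 N per mm.
- slot (a point): Slot 27 long (along x) x 10 wide in the receptacle in the box, right below the hole; the cross pin enters only with the wing along x. This point is 6 below the cover's top; the bracket is adjustable, so the true slot top is lower by D, 0 to 18 mm, new each time and in no reading. The pin cannot turn until its axis is 18 + D below the cover's top; a stiff pad (11 N per mm) stops it at 19 + D.
- valve_box: Grey sheet-steel box fixed to the bench, 210 (x) x 180 (y) x 90 high, aluminium cover shut; origin at centre of underside, x front to hinge. Find the pad by feel: force climbs softly to 5-8 N, then steeply. There turn the stud clockwise from above (negative about z), wing from x to y, to a stop. Let go, it springs up 5 mm into a groove (0.1 rad play): locked.
- cover (a joint): hinge of the box's cover, rad: 0 shut (as it starts), grows as its front edge lifts
- rack: Wooden rack fixed to the bench, 60 (x) x 240 (y) x 55 high, three square holes 28 wide: in its middle and 80 to either side along y. Origin at the centre of its underside. Stud and two plain pins hang in the holes by flange or head, a few mm off centre; which is where varies, and the wing's yaw is within 0.5 rad of rack x.
- pin0_mid (a point): plain locating pin standing in the rack: round head 36 across and 13 tall, shank 16 across; this point is at the head's underside
- pin1_mid (a point): second plain locating pin, the same as the first
Things that resemble listed ones, but are neither listed nor needed, are in the scene too. Leave any green or purple look-alike of the part that bears stud_grip alone.

How it is judged (in metres and radians):
On the way:
1. the stud stands upright in the hole of the cover, its wing along the box, its flange down on the collar (z of stud_grip in the frame of cover_hole below 0.0565 m and horizontal distance between stud_grip and cover_hole below 0.006 m and angle between the x axis of stud_grip and the x axis of cover_hole, either way round below 0.3 rad), for 0.05 s.
At the end, for the whole second after the job is handed in: The stud is locked: upright (within 0.15 rad), in the hole (within 5 mm), its flange at least 2 mm below the collar's free height, its wing across the box (within 0.25 rad of box y), at rest and released, and the cover shut (under 0.02 rad) (z of stud_grip in the frame of cover_hole below 0.053 m and horizontal distance between stud_grip and cover_hole below 0.005 m and angle between the x axis of stud_grip and the y axis of cover_hole, either way round below 0.25 rad and angle between stud_grip's own z axis and vertical below 0.15 rad and value of joint cover below 0.02 rad and linear speed of stud below 0.01 m/s); the robot touches nothing.
It fails at once if more than 25 N on the valve box, its cover, collar or receptacle (contact force between valve_box and anything else above 25 N).
It fails at once if a plain pin is taken out of the rack or thrown about (more than 30 mm) (distance of any of pin0_mid, pin1_mid from where it was at the start of the episode above 0.03 m).
It also fails if it takes over 48 s, if anything falls off the work surface, if the arm or the gripper's body presses on something with over 40 N, if the wrist force passes 120 N, or if a joint passes its speed limit or range.

ROBOT

A 7-joint arm with a two-finger parallel gripper is mounted at the origin on the work surface. World frame = base frame: x ahead of the robot, y to its left, z up, the work surface at z = 0. Lengths are in mm, angles in degrees, forces in N, time in s.
With the tool pointing down it reaches from about 400 to 850 mm from the base axis. Payload 6.9 kg.
Tool frame: the origin (TCP) lies on the centre line of the jaws, within the pads' length; the fingertips stand 22 mm ahead of it and the grasp point (between the pads) lies 3 mm ahead of it (robot.tcp_to_tips is the distance from the TCP to the fingertips, in mm); z points along the fingers, y is the direction in which the jaws open and shut (so a half turn about z gives the same grasp; the last joint's range is limited). The gripper opens to 85 mm and grips with 20 to 120 N. Pads are 22 mm wide; open, the fingers measure 114 mm over their backs; the gripper's body (76 mm by 85 mm) begins 54 mm behind the grasp point. The pads swing forward as they close: fully open they stand 13 mm farther back than shut.
Start: joints at [6.045, 29.078, -13.613, 85.955, 7.202, 65.827, -8.869], TCP at [624.989, -0.025, 218.075] pointing down, gripper open.
Joint ranges: [-176.47, 176.47], [-13.61, 117.27], [-81.72, 77.17], [0.22, 143.17], [-87.28, 267.28], [10, 112.55], [-165.47, 165.47]. Speed limits (degrees/s): [136.94, 136.94, 180, 180, 180, 180, 180].

INTERFACE

Orientations are given as a 3x3 rotation matrix whose columns are the frame's x, y, z axes.
In Python, from station import robot gives the robot as it stands. The module is installed in compiled form; this text tells all that it offers.
- The arm moves only by the shell command python3 -m pendant 'ROWS' [OPENING] [FORCE]. ROWS is text: rows parted by semicolons, each of 6 numbers parted by spaces: the shift along the tool's x, y, z in mm, then the turn, a rotation vector about the tool's x, y, z in rad. In form: dx dy dz wx wy wz; .... A call has 1 to 12 rows; each row shifts and turns the commanded pose from where the row before left it, along the tool's axes as they then stand; what a row does not reach is not made up. A row lasts 1/8 s, in which the tool goes at most 62.5 mm and 10.7 degrees, less where a joint would pass 70% of its speed; a pose out of reach is approached as far as the arm can. A call with a gripper value outside its range is refused whole. OPENING is the finger opening in mm, from 0 to 85.4, set as the call begins (- or left out, the last holds). The fingers move at their own pace and stop on an object; FORCE is the grip in N (left out, the last holds). Time passes only in rows, so rows that do not move let the fingers close. It gives the time, the measured TCP pose, the force and the opening at its end, in the units of the state.
- robot.get_obs(): the state, without advancing time (a new reading comes with each control period).
- robot.snapshot(name): name is "scene" or "side" or "wrist"; returns a dict with "color" (420x560x3 uint8, blue, green, red), "mtx" (3x3 intrinsics, pixels), "k1" (the pictures are not rectified: a ray, as slopes to the right and down, at radius r is drawn at 1 + k1 r^2 times it, then the intrinsics apply), "R" (3x3) and "t" (3): a world point X has camera coordinates R X + t; the wrist camera has in their place "hand_eye" (4x4, takes a point from camera to tool coordinates, whose origin is the TCP and whose axes are the flange's). Camera axes: x right, y down, z forward; pixel columns grow to the right and rows downward; lengths in mm; the calibration is good to about 2 mm. A picture is of the moment at which its call begins: read the wrist's pose just before it. There is no depth.
- robot.hand_in(): hands the job in, once; it reports no verdict.
The state is a dict: "time_s": time; "q": joint angles; "joint_velocities": joint speeds; "joint_efforts": joint torques, N m; "tool_pos": TCP position; "orientation": TCP orientation; "wrist_force": force on the tool from outside, world axes, zero at the start; "ft_torque": the same for the moment, N m; "width": finger opening in mm.
Only numpy, scipy, OpenCV 4.12 (cv2) and the standard library are available. Lean on these libraries where they do the work, as an engineer would, in place of code of your own. Each camera call takes 0.05 s, during which the arm holds its last target. There are 200 camera calls.

## Working session

There is one attempt and no reset: what is moved stays moved. The work goes in short steps, Python scripts to look and compute and a shell command to move; the robot and the scene stay as the last step left them, time stands still between calls to the robot, and variables do not carry over. Pictures are saved under pics/ and viewed, about 8 in all and at most 12, crops included, and the job is handed in when it is done.

```bash
mkdir -p pics; cat > h.py <<'E'
import numpy as np,cv2
from station import robot
def snap(n):
    o=robot.get_obs(); s=robot.snapshot(n); s={k:(np.array(v) if not np.isscalar(v) else v) for k,v in s.items()}
    if 'hand_eye' in s:
        H=np.array(s['hand_eye']);Rt=np.array(o['orientation']).reshape(3,3);p=np.array(o['tool_pos'])
        Rc=Rt@H[:3,:3];c=Rt@H[:3,3]+p
        s['R']=Rc.T;s['t']=-Rc.T@c
    s['t']=np.array(s['t']).ravel()
    return s
def ray(s,uv):
    m=s['mtx'];d=np.array([(uv[0]-m[0,2])/m[0,0],(uv[1]-m[1,2])/m[1,1]]);x=d.copy()
    for _ in range(30): x=d/(1+s['k1']*(x@x))
    return -s['R'].T@s['t'], s['R'].T@np.array([x[0],x[1],1])
def onz(s,uv,z):
    c,d=ray(s,uv);return c+d*(z-c[2])/d[2]
def tri(l):
    A=np.zeros((3,3));b=np.zeros(3)
    for s,uv in l:
        c,d=ray(s,uv);d=d/np.linalg.norm(d);P=np.eye(3)-np.outer(d,d);A+=P;b+=P@c
    return np.linalg.solve(A,b)
def proj(s,X):
    c=s['R']@np.array(X,float)+s['t'];x=c[:2]/c[2];x=x*(1+s['k1']*(x@x));m=s['mtx'];return m[0,0]*x[0]+m[0,2],m[1,1]*x[1]+m[1,2]
E
python3 - <<'E'
from h import *
import pickle
for n in ['scene','side','wrist']:
    s=snap(n);cv2.imwrite(f'pics/{n}0.png',s['color']);pickle.dump(s,open(n+'0.pkl','wb'))
    print(n,s['k1'],s['mtx'].tolist(),(-s['R'].T@s['t']).round(), s['R'][2].round(2))
o=robot.get_obs();print(o)
E
```

```text
scene -0.05125084842425676 [[398.7848887402579, 0.0, 274.77120709223817], [0.0, 398.7848887402579, 206.84543588479036], [0.0, 0.0, 1.0]] [ 896. -485.  627.] [-0.38  0.61 -0.7 ]
side -0.030785484696797576 [[470.63517527937256, 0.0, 280.82279893895856], [0.0, 470.63517527937256, 207.318793461002], [0.0, 0.0, 1.0]] [228. 606. 909.] [ 0.34 -0.54 -0.77]
wrist -0.06336743546721502 [[289.8359144482447, 0.0, 278.2976256160462], [0.0, 289.8359144482447, 210.80959221457243], [0.0, 0.0, 1.0]] [626.  82. 372.] [-0.   -0.32 -0.95]
{'time_s': 0.15, 'q': array([  6.04632031,  29.11628107, -13.61140425,  85.99316761,
         7.20265973,  65.82678748,  -8.87064139]), 'joint_velocities': array([-0.00564348, -0.14964768, -0.07970149, -0.17018937,  0.05788217,
        0.07305987,  0.06776102]), 'joint_efforts': array([-1.45638624e-03, -6.21010351e+01, -2.18872748e+00, -2.49840939e+01,
        1.27439146e-02,  9.07797832e-03,  3.50406015e-05]), 'tool_pos': array([ 6.24622412e+02, -7.39768895e-02,  2.17424977e+02]), 'orientation': array([[ 2.53076005e-05,  9.99999087e-01, -1.35132915e-03],
       [ 1.00000000e+00, -2.53248471e-05, -1.27456098e-05],
       [-1.27798204e-05, -1.35132882e-03, -9.99999087e-01]]), 'wrist_force': array([-0.22941556,  0.77290356, -0.66532457]), 'ft_torque': array([-0.00445945,  0.02648583,  0.02673509]), 'width': 85.5934502757822}
```

View pics/scene0.png

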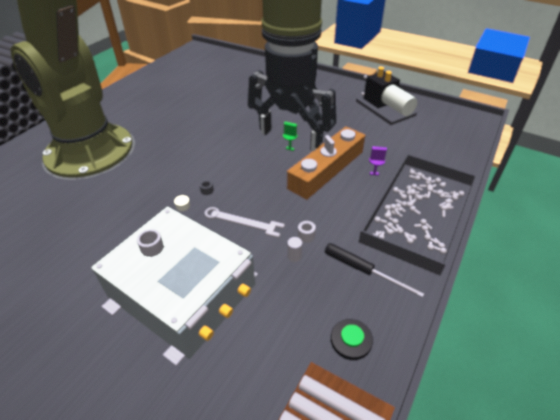

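View pics/side0.png

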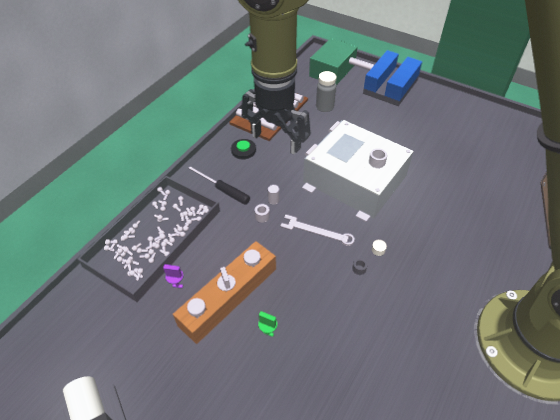

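View pics/wrist0.png

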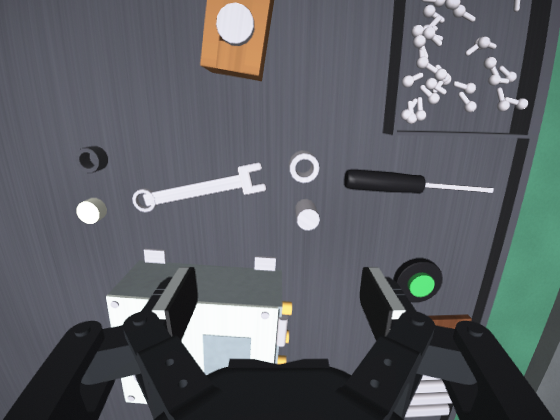

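Scene: the stud is in the middle rack hole (scene 328,147; side 226,282). The collar is at scene (150,240) and side (378,157). Green and purple look-alikes stand beside the rack. I'll zoom in for measurement.

```bash
python3 - <<'E'
from h import *
import pickle
S,D=[pickle.load(open(n+'0.pkl','rb')) for n in('scene','side')]
def crop(s,x,y,w,h,k): return cv2.resize(s['color'][y:y+h,x:x+w],None,fx=k,fy=k,interpolation=cv2.INTER_CUBIC)
a=np.hstack([crop(S,85,200,180,135,400/180),crop(D,290,110,180,135,400/180)])
b=np.hstack([crop(S,280,120,100,75,4),crop(D,170,240,120,90,400/120)])
c=np.vstack([a,b]);print(c.shape);cv2.imwrite('pics/z1.png',c)
E
```

```text
(600, 800, 3)
```

View pics/z1.png

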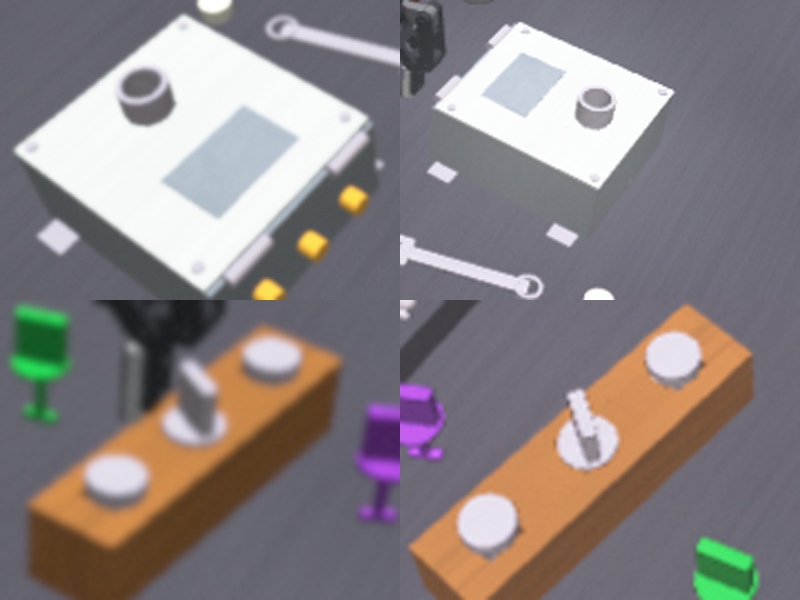

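```bash
python3 - <<'E'
from h import *
import pickle
S,D=[pickle.load(open(n+'0.pkl','rb')) for n in('scene','side')]
k=400/180
for s,(ox,oy),P,col,fl,kf,(fx,fy),wt in[(S,(85,200),[(183,15),(16,152),(207,292),(372,122)],(144,91),(195,124),4,(280,120),None),(D,(290,110),[(118,22),(273,92),(203,187),(36,105)],(196,97),(187,141),10/3,(170,240),None)]:
    Q=[onz(s,(ox+x/k,oy+y/k),90)[:2] for x,y in P];print('corners',np.round(Q,1).tolist(),[np.linalg.norm(Q[i]-Q[i-1]).round() for i in range(4)])
    print('ctr',np.mean(Q,0).round(1))
    for i in range(4): e=Q[i]-Q[i-1];print(np.degrees(np.arctan2(e[1],e[0])).round(1),end=' ')
    print('collar',onz(s,(ox+col[0]/k,oy+col[1]/k),119).round(1))
    print('flange',onz(s,(fx+fl[0]/kf,fy+fl[1]/kf),59).round(1))
E
```

```text
corners [[420.9, -119.3], [411.3, -299.2], [615.4, -312.9], [630.8, -135.9]] [np.float64(211.0), np.float64(180.0), np.float64(205.0), np.float64(178.0)]
ctr [ 519.6 -216.8]
175.5 -93.1 -3.8 85.0 collar [ 477.5 -217.9  119. ]
flange [598.9 241.9  59. ]
corners [[610.3, -315.1], [405.5, -298.7], [414.0, -125.3], [623.0, -139.4]] [np.float64(176.0), np.float64(205.0), np.float64(174.0), np.float64(209.0)]
ctr [ 513.2 -219.6]
-94.2 175.4 87.2 -3.9 collar [ 467.5 -215.1  119. ]
flange [594.5 240.6  59. ]
```

```bash
python3 -m pendant '40 -5 0 0 0 0;40 -5 0 0 0 0;40 -5 0 0 0 0;40 -5 0 0 0 0;40 -5 0 0 0 0;40 -3 0 0 0 0;0 0 0 0 0 0;0 0 0 0 0 0'; python3 - <<'E'
from h import *
import pickle
s=snap('wrist');cv2.imwrite('pics/w1.png',s['color']);pickle.dump(s,open('w1.pkl','wb'))
c=(-s['R'].T@s['t']);print(c,proj(s,(597,241,59)),proj(s,(597,241,93)))
E
```

```text
time_s: 1.15
tool_pos: [597.0, 239.2, 217.7]
orientation: [[0.0, 1.0, -0.001], [1.0, -0.0, -0.001], [-0.001, -0.001, -1.0]]
wrist_force: [0.4, -0.7, 0.3]
width: 85.4
[597.83843418 321.95794629 372.29603147] (np.float64(277.79017181564666), np.float64(189.04874268969002)) (np.float64(277.7089582874784), np.float64(197.55393493324397))
```

View pics/w1.png

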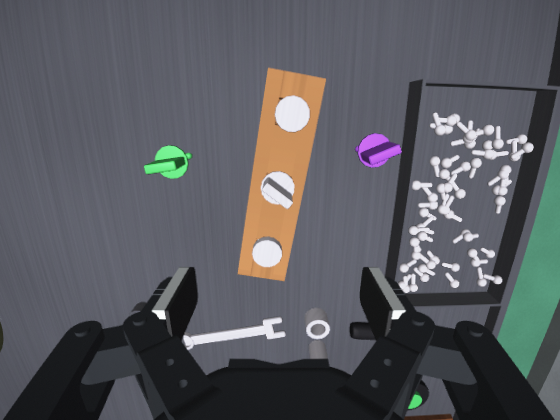

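The stud is at about (278,190) in the wrist image, with its wing running from upper-left to lower-right. I'll zoom in on it.

```bash
python3 - <<'E'
from h import *
import pickle
s=pickle.load(open('w1.pkl','rb'))
cv2.imwrite('pics/w1z.png',cv2.resize(s['color'][165:215,250:310],None,fx=10,fy=10,interpolation=cv2.INTER_CUBIC))
E
```

```text
(no output)
```

View pics/w1z.png

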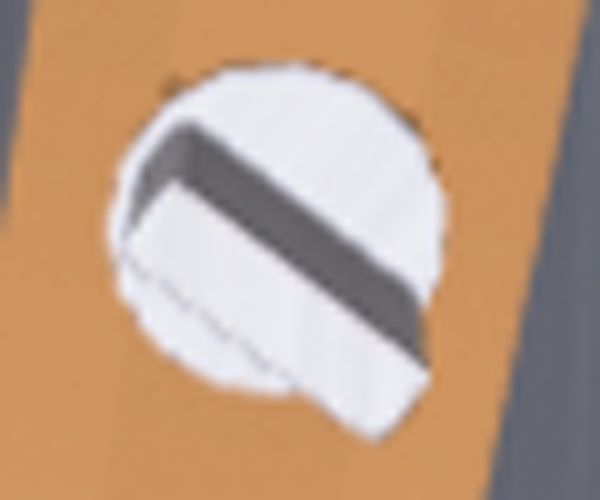

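```bash
python3 - <<'E'
from h import *
import pickle
s=pickle.load(open('w1.pkl','rb'))
px=lambda x,y:(250+(x+.5)/10-.5,165+(y+.5)/10-.5)
P=[onz(s,px(*p),93)[:2] for p in[(175,182),(428,375),(378,440),(122,247)]]
print(np.round(P,1).tolist(),'centre',np.mean(P,0).round(2),'len',np.linalg.norm(P[1]-P[0]),np.linalg.norm(P[2]-P[1]))
for a,b in((0,1),(3,2)):
    e=P[b]-P[a];print('wing yaw',np.degrees(np.arctan2(e[1],e[0])))
print('flange',onz(s,px(277,230),59))
E
```

```text
[[586.5, 256.2], [611.7, 236.3], [606.8, 229.4], [581.2, 249.6]] centre [596.55 242.86] len 32.14781754190259 8.504841683239338
wing yaw -38.26672398746706
wing yaw -38.264644794909934
flange [596.40126801 242.71779797  59.        ]
```

```bash
python3 -m pendant '3.6 -0.5 0 0 0 0;0 0 0 0 0 -0.1504;0 0 0 0 0 -0.1504;0 0 0 0 0 -0.1504;0 0 0 0 0 -0.1504;0 0 0 0 0 -0.1504;0 0 0 0 0 -0.1504;0 0 30 0 0 0;0 0 30 0 0 0;0 0 30 0 0 0;0 0 10 0 0 0;0 0 0 0 0 0' 40 60; python3 - <<'E'
from h import *
s=snap('wrist');cv2.imwrite('pics/w2.png',s['color']);print(proj(s,(596.5,242.8,93)),robot.get_obs()['q'])
E
```

```text
time_s: 2.7
tool_pos: [596.6, 243.2, 118.0]
orientation: [[-0.784, 0.62, -0.001], [0.62, 0.784, -0.0], [0.0, -0.001, -1.0]]
wrist_force: [0.6, 0.7, 0.3]
width: 40.0
(np.float64(277.43343773237984), np.float64(240.51896418101336)) [ -8.89528328  37.18358988 -26.53317951  90.28559112  18.79460926
  56.94390569  10.58548312]
```

View pics/w2.png

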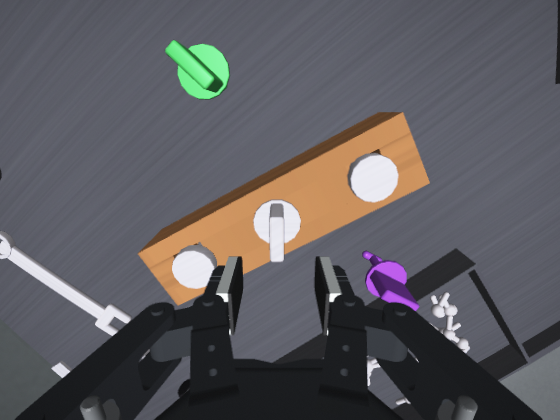

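The wing is centred between the jaws (col 277) and aligned with them. I'll descend and grip.

```bash
python3 -m pendant '0 0 12 0 0 0;0 0 12 0 0 0;0 0 7 0 0 0;0 0 0 0 0 0;0 0 0 0 0 0' 40 && python3 -m pendant '0 0 0 0 0 0;0 0 0 0 0 0;0 0 0 0 0 0;0 0 0 0 0 0;0 0 0 0 0 0;0 0 0 0 0 0' 5 60
```

```text
time_s: 3.38
tool_pos: [596.6, 243.7, 87.2]
orientation: [[-0.785, 0.62, 0.0], [0.62, 0.785, 0.0], [-0.0, 0.0, -1.0]]
wrist_force: [-0.7, 0.0, 0.2]
width: 39.9
time_s: 4.12
tool_pos: [596.5, 243.5, 87.1]
orientation: [[-0.785, 0.62, -0.0], [0.62, 0.785, -0.0], [0.0, -0.0, -1.0]]
wrist_force: [0.1, -0.4, -0.1]
width: 5.1
```

```bash
python3 - <<'E'
from h import *
s=snap('wrist');d=snap('side');cv2.imwrite('pics/w3.png',np.hstack([cv2.resize(s['color'],(400,300)),cv2.resize(d['color'][180:330,130:330],(400,300),interpolation=cv2.INTER_CUBIC)]));print(robot.get_obs()['width'])
E
```

```text
5.366537817080649
```

View pics/w3.png

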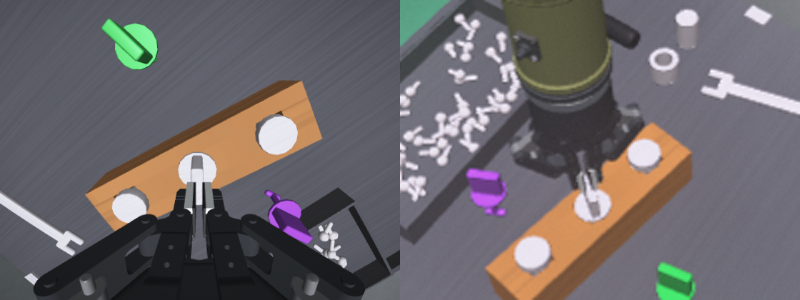

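```bash
python3 - <<'E'
from h import *
s=snap('wrist');cv2.imwrite('pics/w3b.png',cv2.resize(s['color'][190:410,180:380],None,fx=2.7,fy=2.7,interpolation=cv2.INTER_CUBIC))
o=robot.get_obs();R=np.array(o['orientation']).reshape(3,3);p=np.array(o['tool_pos'])
print(p,proj(s,(596.5,242.8,59)),proj(s,(596.5,242.8,93)),'tcp',proj(s,p),'tip',proj(s,p+22*R[:,2]))
E
```

```text
[596.48474426 243.55400941  87.05962547] (np.float64(277.03828312343074), np.float64(239.08313639917327)) (np.float64(276.83717316939686), np.float64(263.3306794085177)) tcp (np.float64(277.85035410060283), np.float64(257.7376294873412)) tip (np.float64(277.8743919051895), np.float64(242.1672843376399))
```

View pics/w3b.png

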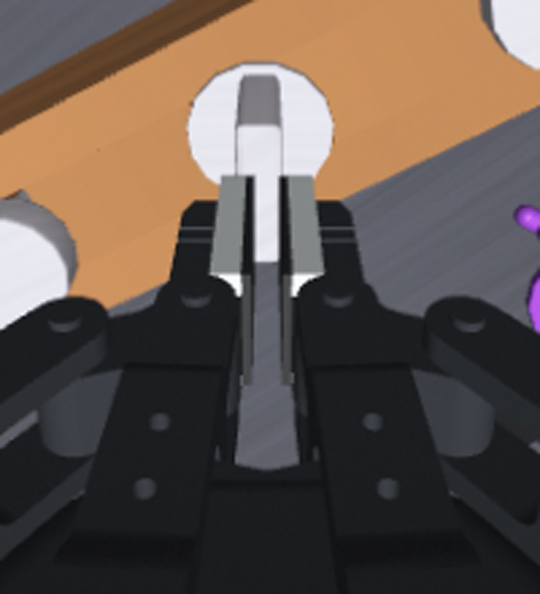

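```bash
python3 -m pendant '0 0 0 0 0 0;0 0 0 0 0 0;0 0 0 0 0 0;0 0 0 0 0 0' 0 70; python3 -m pendant '0 0 -5 0 0 0;0 0 -5 0 0 0;0 0 0 0 0 0;0 0 0 0 0 0;0 0 0 0 0 0;0 0 0 0 0 0'
```

```text
time_s: 4.78
tool_pos: [596.5, 243.6, 87.1]
orientation: [[-0.785, 0.62, -0.0], [0.62, 0.785, -0.0], [0.0, -0.0, -1.0]]
wrist_force: [-0.6, -0.0, -1.0]
width: -0.2
time_s: 5.52
tool_pos: [596.4, 243.5, 96.9]
orientation: [[-0.785, 0.62, -0.0], [0.62, 0.785, -0.0], [0.0, -0.0, -1.0]]
wrist_force: [-0.2, 0.1, 0.1]
width: -0.1
```

```bash
python3 - <<'E'
from h import *
print(robot.tcp_to_tips)
s=snap('wrist');print(s['hand_eye'].round(3))
o=robot.get_obs();R=np.array(o['orientation']).reshape(3,3);p=np.array(o['tool_pos'])
for z in(-30,-17,0,22): print(z,proj(s,p+R@[11,0,z]),proj(s,p+R@[-11,0,z]))
d,c=snap('side'),snap('scene')
for q in(d,c): print([np.round(proj(q,p+R@[0,0,z])) for z in(22,-17)])
k=lambda q,z,h:cv2.resize(q['color'][int(z[1])-40:int(z[1])+35,int(z[0])-50:int(z[0])+50],(400,300),interpolation=cv2.INTER_CUBIC)
top=np.hstack([k(q,proj(q,p),0) for q in(d,c)])
bot=cv2.resize(s['color'][190:310,160:400],(800,400),interpolation=cv2.INTER_CUBIC)[:300]
cv2.imwrite('pics/w4.png',np.vstack([top,bot]))
E
```

```text
22.0
[[-0.00000e+00 -9.47000e-01 -3.21000e-01  8.20900e+01]
 [ 1.00000e+00 -1.00000e-03  1.00000e-03  1.76000e-01]
 [-1.00000e-03 -3.21000e-01  9.47000e-01 -1.54728e+02]
 [ 0.00000e+00  0.00000e+00  0.00000e+00  1.00000e+00]]
-30 (np.float64(277.9483175256896), np.float64(266.78961379288967)) (np.float64(277.9845137618507), np.float64(304.4257149156298))
-17 (np.float64(277.963031316598), np.float64(254.45330364673666)) (np.float64(277.9955636118817), np.float64(289.88966420574314))
0 (np.float64(277.9791596252439), np.float64(240.99403955558276)) (np.float64(278.0078482600403), np.float64(273.85314469353375))
22 (np.float64(277.99609180758193), np.float64(226.93321125790513)) (np.float64(278.02093571154035), np.float64(256.9059549338341))
[array([224., 279.]), array([222., 269.])]
[array([329., 145.]), array([330., 131.])]
```

View pics/w4.png

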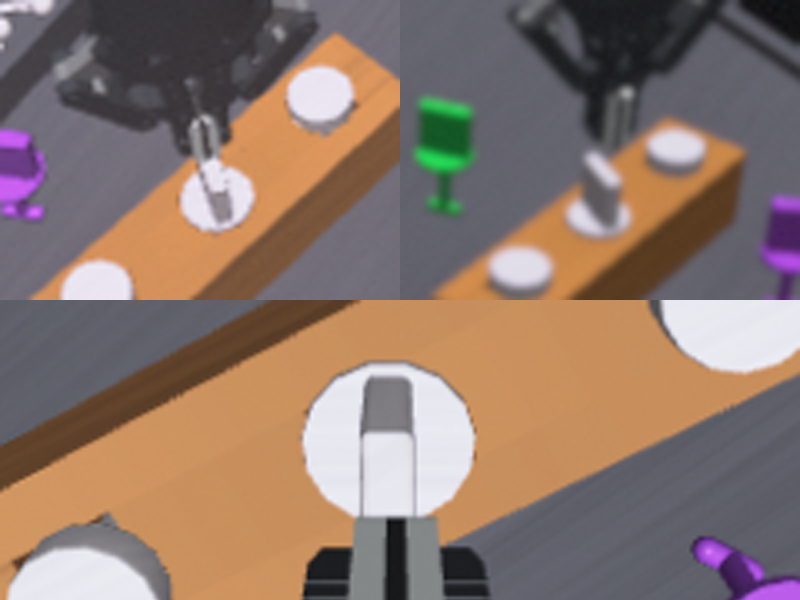

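```bash
python3 - <<'E'
from h import *
d,c=snap('side'),snap('scene')
o=robot.get_obs();R=np.array(o['orientation']).reshape(3,3);p=np.array(o['tool_pos'])
def px(q,x,y):
    z=proj(q,p);return int(z[0])-50+(x+.5)/4-.5,int(z[1])-40+(y+.5)/4-.5
for a,b in(((208,158),(215,148)),((208,150),(215,150)),((205,162),(212,150))):
    X=tri([(d,px(d,*a)),(c,px(c,*b))]);print(X,R.T@(X-p))
# check method on wing top near end
X=tri([(d,px(d,212,165)),(c,px(c,200,155))]);print('wing',X)
E
```

```text
[597.28129228 245.7662718  104.62889643] [ 0.72770488  2.23629991 -7.59133134]
[599.14274535 242.40398398 105.87751385] [-2.81685006  0.75105028 -8.84000909]
[596.65905628 246.95010169 102.60523592] [ 1.94959756  2.77993211 -5.56765274]
wing [592.3754218  244.4301943   99.48331878]
```

```bash
for i in 1 2 3; do python3 -m pendant '0 0 1.5 0 0 0;0 0 1.5 0 0 0;0 0 0 0 0 0' | grep -E 'pos|force'; done
```

```text
tool_pos: [596.4, 243.5, 93.8]
wrist_force: [-0.4, 0.6, 0.3]
tool_pos: [596.4, 243.5, 90.9]
wrist_force: [0.5, 0.1, -0.9]
tool_pos: [596.4, 243.5, 87.9]
wrist_force: [0.4, 0.4, -0.1]
```

```bash
python3 -m pendant '0 0 1 0 0 0;0 0 0 0 0 0' | grep -E 'pos|force'; python3 -m pendant '0 0 1 0 0 0;0 0 0 0 0 0' | grep -E 'pos|force'
```

```text
tool_pos: [596.4, 243.6, 87.0]
wrist_force: [0.5, 0.0, -0.3]
tool_pos: [596.5, 243.5, 86.0]
wrist_force: [-0.1, 1.1, -0.8]
```

```bash
for i in 1 2 3; do python3 -m pendant '0 0 1 0 0 0;0 0 1 0 0 0;0 0 0 0 0 0' | grep -E 'pos|force'; done
```

```text
tool_pos: [596.4, 243.5, 84.0]
wrist_force: [0.4, 0.2, 0.7]
tool_pos: [596.4, 243.5, 82.0]
wrist_force: [-0.0, 0.5, -0.5]
tool_pos: [596.5, 243.6, 80.1]
wrist_force: [0.1, 0.5, -0.5]
```

```bash
for i in 1 2; do python3 -m pendant '0 0 1 0 0 0;0 0 1 0 0 0;0 0 0 0 0 0' | grep -E 'pos|force'; done; python3 -c "
from h import *
o=robot.get_obs();print(o['time_s']);s=snap('wrist');cv2.imwrite('pics/w5.png',s['color'])"
```

```text
tool_pos: [596.6, 243.7, 79.9]
wrist_force: [-3.4, -1.4, 12.8]
tool_pos: [596.8, 243.8, 79.8]
wrist_force: [-7.8, -4.7, 26.9]
9.275
```

Contact with the wing top came at a reported TCP z of about 80. So the real fingertips are about 13 mm behind the reported TCP, not 22 mm ahead of it, and I must go about 35 mm lower than the text implies. The wrist image agreed at about 17 mm behind.

```bash
python3 -m pendant '0 0 -10 0 0 0;0 0 -10 0 0 0;0 0 0 0 0 0;0 0 0 0 0 0;0 0 0 0 0 0' 30 60 | grep -E 'pos|force|width'; python3 -m pendant '0 0 10 0 0 0;0 0 10 0 0 0;0 0 10 0 0 0;0 0 10 0 0 0;0 0 3 0 0 0;0 0 0 0 0 0;0 0 0 0 0 0'| grep -E 'pos|force'
```

```text
tool_pos: [596.2, 243.4, 95.5]
wrist_force: [-0.5, -0.5, -0.2]
width: 30.3
tool_pos: [596.7, 243.8, 53.5]
wrist_force: [0.3, -0.1, 0.2]
```

```bash
python3 -m pendant '0 0 2 0 0 0;0 0 0 0 0 0;0 0 0 0 0 0;0 0 0 0 0 0;0 0 0 0 0 0;0 0 0 0 0 0;0 0 0 0 0 0' 0 80; python3 -c "
from h import *
s=snap('wrist');cv2.imwrite('pics/w5.png',s['color'])"
```

```text
time_s: 11.7
tool_pos: [596.7, 243.7, 51.4]
orientation: [[-0.785, 0.62, 0.001], [0.62, 0.785, 0.0], [-0.0, 0.001, -1.0]]
wrist_force: [-0.5, -0.8, 5.9]
width: 8.3
```

```bash
python3 -m pendant '0 0 -5 0 0 0;0 0 -10 0 0 0;0 0 -20 0 0 0;0 0 -20 0 0 0;0 0 -25 0 0 0;0 0 -30 0 0 0;0 0 -25 0 0 0;0 0 0 0 0 0;0 0 0 0 0 0'; python3 - <<'E'
from h import *
im=[snap(n) for n in('wrist','side','scene')]
o=robot.get_obs();p=np.array(o['tool_pos']);print(o['q'].round(1))
k=lambda q:cv2.resize(q['color'][int(proj(q,p)[1])-45:int(proj(q,p)[1])+75,int(proj(q,p)[0])-80:int(proj(q,p)[0])+80],(400,300),interpolation=cv2.INTER_CUBIC)
for q in im[1:]: print(proj(q,p))
w=im[0]['color'][190:310,178:378]
cv2.imwrite('pics/w6.png',np.vstack([np.hstack([k(q) for q in im[1:]]),cv2.resize(w,(500,300),interpolation=cv2.INTER_CUBIC) if 0 else np.hstack([cv2.resize(w,(500,300),interpolation=cv2.INTER_CUBIC),np.zeros((300,300,3),np.uint8)])]))
E
```

```text
time_s: 12.88
tool_pos: [596.0, 243.2, 185.4]
orientation: [[-0.785, 0.62, -0.001], [0.62, 0.785, -0.001], [0.0, -0.001, -1.0]]
wrist_force: [0.3, -0.1, -0.8]
width: 8.6
[ -8.2  33.8 -27.8  85.5  16.6  65.   12.6]
(np.float64(218.27754897933767), np.float64(248.2249842233925))
(np.float64(332.13812057309724), np.float64(103.33240420550874))
```

View pics/w6.png

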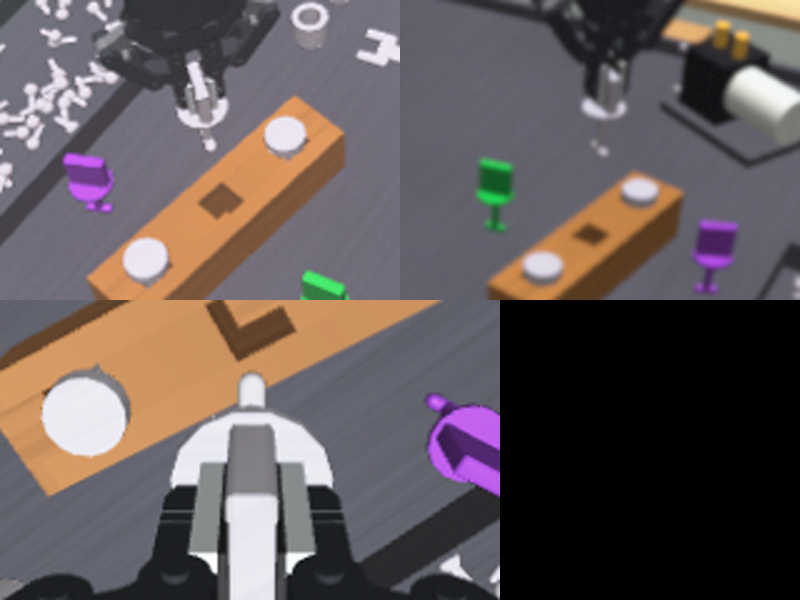

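The stud is held upright, the rack hole is empty and the plain pins are undisturbed (11 pictures viewed). I'll turn the wing along box x and carry it towards the collar.

```bash
python3 -m pendant '0 0 0 0 0 -0.149;0 0 0 0 0 -0.149;0 0 0 0 0 -0.149;0 0 0 0 0 -0.149;0 0 0 0 0 0' && python3 -m pendant '4.3 -46 0 0 0 0;4.3 -46 0 0 0 0;4.3 -46 0 0 0 0;4.3 -46 0 0 0 0;4.3 -46 0 0 0 0;4.3 -46 0 0 0 0;4.3 -46 0 0 0 0;4.3 -46 0 0 0 0;4.3 -46 0 0 0 0;4 -46 0 0 0 0;0 0 0 0 0 0;0 0 0 0 0 0'; python3 - <<'E'
from h import *
import pickle
s=snap('wrist');pickle.dump(s,open('w7.pkl','wb'));cv2.imwrite('pics/w7.png',s['color'])
print(robot.get_obs()['q'].round(1),[np.round(proj(s,x)) for x in((472,-216,119),(411,-299,90),(418,-122,90),(620,-137,90),(613,-314,90))])
E
```

```text
time_s: 13.65
tool_pos: [596.2, 243.3, 185.1]
orientation: [[-0.997, 0.073, -0.002], [0.073, 0.997, -0.0], [0.002, -0.0, -1.0]]
wrist_force: [-0.5, 0.1, -1.0]
width: 8.7
time_s: 15.15
tool_pos: [520.6, -211.5, 185.9]
orientation: [[-0.997, 0.075, -0.0], [0.075, 0.997, 0.001], [0.0, 0.001, -1.0]]
wrist_force: [-0.5, -0.2, -1.6]
width: 8.5
[ 44.3  28.3 -38.1  98.2  19.6  60.3  85.5] [array([268., 160.]), array([161.,  88.]), array([379.,  79.]), array([358., 294.]), array([186., 300.])]
```

```bash
python3 - <<'E'
from h import *
import pickle
s=pickle.load(open('w7.pkl','rb'))
a=cv2.resize(s['color'][60:270,130:410],(800,600),interpolation=cv2.INTER_CUBIC)
g=s['color'][115:205,215:320]
a[600-343:,400:]=cv2.resize(g,None,fx=400/105,fy=400/105,interpolation=cv2.INTER_CUBIC)[:343]
cv2.imwrite('pics/w7z.png',a)
E
```

```text
(no output)
```

View pics/w7z.png

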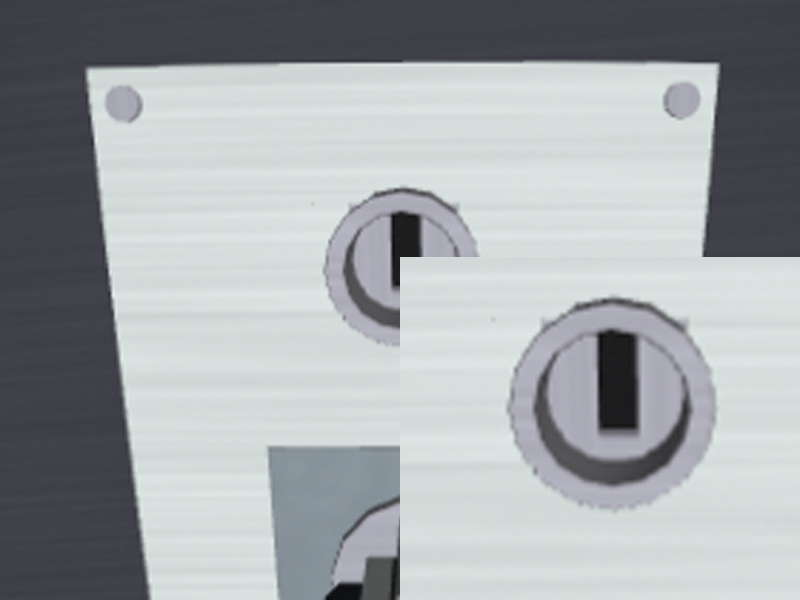

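Last picture: the collar centre is at about pixel (270.9,154.4), the dark slot is visible inside it along box x, and the cover's front edge is clear. Now computing.

```bash
python3 - <<'E'
from h import *
import pickle
s=pickle.load(open('w7.pkl','rb'))
pi=lambda x,y:((x-400+.5)/3.81-.5+215,(y-257+.5)/3.81-.5+115)
pm=lambda x,y:(130+(x+.5)/2.857-.5,60+(y+.5)/2.857-.5)
print('outer',onz(s,pi(613,406.5),119),'inner',onz(s,pi(612.5,408),119))
e=[onz(s,pi(*p),119) for p in((510,406),(716,406),(613,303),(613,510))];print('diam',np.linalg.norm(e[1]-e[0]),np.linalg.norm(e[3]-e[2]))
A,B,C=[onz(s,pm(*p),90) for p in((88,68),(718,64),(150,600))]
print('corners',A,B,C,'width',np.linalg.norm(A-B),'front yaw',np.degrees(np.arctan2(*(A-B)[1::-1])),'side yaw',np.degrees(np.arctan2(*(C-A)[1::-1])))
for D in(0,6,12,18):
    z=84-D;print(D,'slot end',onz(s,pi(618,430),z).round(1),'w',np.linalg.norm(onz(s,pi(597,390),z)-onz(s,pi(638,390),z)).round(2),'mid',onz(s,pi(618,390),z).round(1), 'yaw',[np.degrees(np.arctan2(*(onz(s,pi(*b),z)-onz(s,pi(*a),z))[1::-1])).round(1) for a,b in(((597,335),(600,428)),((637,335),(638,428)))])
# stud in tool frame: flange front edge & foot
H=s['hand_eye'];t=dict(s);Rc=H[:3,:3];t['R']=Rc.T;t['t']=-Rc.T@H[:3,3]
print('flange front (z-7.6):',onz(t,(278.6,190+110/2.5),-7.6),'foot tip:',onz(t,(278.4,220),35.9))
g=s['color'][:,:,:];print([ (r,g[r,240:262].mean(1).astype(int).tolist()) for r in(250,255)]);print(g[228:245,278].mean(1).astype(int))
E
```

```text
outer [ 467.75755753 -213.54197472  119.        ] inner [ 468.04620951 -213.66599889  119.        ]
diam 41.03957449576095 41.058851040007404
corners [ 407.54500776 -298.84991023   90.        ] [ 420.1421006  -120.67876108   90.        ] [ 577.69487153 -311.3341047    90.        ] width 178.61591513270062 front yaw -94.04420808842104 side yaw -4.196372523475347
0 slot end [ 477.8 -214.    84. ] w 9.41 mid [ 468.7 -213.3   84. ] yaw [np.float64(-3.1), np.float64(-3.8)]
6 slot end [ 478.8 -214.2   78. ] w 9.63 mid [ 469.4 -213.5   78. ] yaw [np.float64(-3.1), np.float64(-3.8)]
12 slot end [ 479.7 -214.4   72. ] w 9.85 mid [ 470.1 -213.6   72. ] yaw [np.float64(-3.1), np.float64(-3.8)]
18 slot end [ 480.6 -214.6   66. ] w 10.07 mid [ 470.8 -213.8   66. ] yaw [np.float64(-3.1), np.float64(-3.8)]
flange front (z-7.6): [18.6579742  -0.03138931 -7.6       ] foot tip: [10.56981928 -0.08626021 35.9       ]
[(250, [144, 145, 146, 147, 146, 147, 147, 146, 139, 103, 169, 177, 177, 177, 177, 177, 177, 177, 177, 177, 177, 177]), (255, [144, 144, 144, 146, 146, 145, 142, 128, 152, 176, 176, 177, 177, 176, 177, 176, 177, 169, 119, 96, 97, 97])]
[178 179 179 145  91  73  83 149 173 177 180 138  88  73  74  74  74]
```

```bash
python3 -m pendant '15 -1.5 0 0 0 0;15 -1.5 0 0 0 0;15 -1.5 0 0 0 0;7.7 -1.6 0 0 0 0;0 0 0 0 0 0;0 0 0 0 0 0'; python3 - <<'E'
from h import *
import pickle
s=snap('wrist');pickle.dump(s,open('w8.pkl','wb'));d=snap('side');c=snap('scene')
o=robot.get_obs();print(o['tool_pos'],o['q'].round(1))
cv2.imwrite('pics/w8.png',s['color'])
E
```

```text
time_s: 15.95
tool_pos: [468.0, -214.5, 186.2]
orientation: [[-0.997, 0.073, 0.001], [0.073, 0.997, 0.0], [-0.001, 0.0, -1.0]]
wrist_force: [-0.7, -0.1, -1.5]
width: 8.6
[ 468.05232788 -214.25111971  186.00144013] [ 49.   24.2 -39.1 105.   17.9  57.1  88.4]
```

```bash
python3 -m pendant '0.5 0.7 10 0 0 0;0 0 10 0 0 0;0 0 10 0 0 0;0 0 0 0 0 0;0 0 0 0 0 0'|grep -E 'pos|force'; python3 -m pendant '0 0 5 0 0 0;0 0 5 0 0 0;0 0 5 0 0 0;0 0 5 0 0 0;0 0 0 0 0 0;0 0 0 0 0 0'|grep -E 'time|pos|force'
```

```text
tool_pos: [467.3, -213.6, 156.1]
wrist_force: [0.4, -0.4, -0.6]
time_s: 17.48
tool_pos: [467.3, -213.6, 136.2]
wrist_force: [-0.1, -0.2, -0.9]
```

Entered the collar without contact. Continuing slowly.

```bash
python3 -m pendant '0 0 2 0 0 0;0 0 2 0 0 0;0 0 2 0 0 0;0 0 2 0 0 0;0 0 2 0 0 0;0 0 2 0 0 0;0 0 0 0 0 0'|grep -E 'pos|force';  for i in 1 2; do python3 -m pendant '0 0 1.5 0 0 0;0 0 1.5 0 0 0;0 0 0 0 0 0'|grep -E 'time|pos|force'; done
```

```text
tool_pos: [467.1, -213.6, 123.9]
wrist_force: [-0.3, 0.1, -0.7]
time_s: 18.73
tool_pos: [467.1, -213.7, 120.9]
wrist_force: [-0.1, 0.6, -1.0]
time_s: 19.1
tool_pos: [467.1, -213.6, 118.0]
wrist_force: [0.0, -0.7, -0.1]
```

```bash
for i in 1 2 3 4; do python3 -m pendant '0 0 0.7 0 0 0;0 0 0.7 0 0 0;0 0 0 0 0 0'|grep -E 'pos|force'|tr '\n' ' ';echo; done
```

```text
tool_pos: [467.1, -213.6, 116.6] wrist_force: [-0.5, 0.6, -0.4] 
tool_pos: [467.2, -213.7, 115.4] wrist_force: [0.1, -0.0, 0.4] 
tool_pos: [467.2, -213.7, 113.9] wrist_force: [-0.5, -0.3, 1.8] 
tool_pos: [467.2, -213.7, 112.5] wrist_force: [-1.9, -0.2, 1.9]
```

```bash
for i in 1 2 3 4; do python3 -m pendant '0 0 0.7 0 0 0;0 0 0.7 0 0 0;0 0 0 0 0 0'|grep -E 'time|pos|force'|tr '\n' ' ';echo; done
```

```text
time_s: 20.98 tool_pos: [467.2, -213.7, 111.0] wrist_force: [-0.8, 0.3, 2.9] 
time_s: 21.35 tool_pos: [467.2, -213.6, 109.7] wrist_force: [-1.5, -0.3, 3.1] 
time_s: 21.72 tool_pos: [467.2, -213.7, 108.2] wrist_force: [0.4, 0.3, 2.7] 
time_s: 22.1 tool_pos: [467.2, -213.7, 106.9] wrist_force: [-1.1, -0.4, 4.1]
```

```bash
for i in 1 2 3; do python3 -m pendant '0 0 0.7 0 0 0;0 0 0.7 0 0 0;0 0 0 0 0 0'|grep -E 'time|pos|force'|tr '\n' ' ';echo; done
```

```text
time_s: 22.48 tool_pos: [467.2, -213.7, 105.5] wrist_force: [-0.2, 0.4, 2.6] 
time_s: 22.85 tool_pos: [467.2, -213.7, 104.0] wrist_force: [-0.4, -0.1, 4.6] 
time_s: 23.22 tool_pos: [467.2, -213.7, 102.6] wrist_force: [-1.0, -0.3, 3.9]
```

```bash
for i in 1 2 3 4; do python3 -m pendant '0 0 0.7 0 0 0;0 0 0.7 0 0 0;0 0 0 0 0 0'|grep -E 'time|pos|force'|tr '\n' ' ';echo; done
```

```text
time_s: 23.6 tool_pos: [467.2, -213.7, 101.2] wrist_force: [0.2, -0.3, 5.1] 
time_s: 23.98 tool_pos: [467.2, -213.7, 99.9] wrist_force: [-1.2, 0.2, 5.3] 
time_s: 24.35 tool_pos: [467.2, -213.7, 98.5] wrist_force: [-1.0, -0.3, 5.5] 
time_s: 24.72 tool_pos: [467.2, -213.7, 97.1] wrist_force: [-0.7, 0.1, 5.4]
```

```bash
for i in 1 2 3; do python3 -m pendant '0 0 0.5 0 0 0;0 0 0.5 0 0 0;0 0 0 0 0 0'|grep -E 'time|pos|force'|tr '\n' ' ';echo; done
```

```text
time_s: 25.1 tool_pos: [467.2, -213.7, 96.2] wrist_force: [-0.9, 0.3, 5.7] 
time_s: 25.48 tool_pos: [467.2, -213.7, 95.2] wrist_force: [-0.8, -0.0, 5.7] 
time_s: 25.85 tool_pos: [467.2, -213.7, 94.2] wrist_force: [-0.5, 0.1, 7.0]
```

```bash
for i in 1 2 3; do python3 -m pendant '0 0 0.5 0 0 0;0 0 0.5 0 0 0;0 0 0 0 0 0'|grep -E 'time|pos|force'|tr '\n' ' ';echo; done
```

```text
time_s: 26.22 tool_pos: [467.2, -213.7, 93.2] wrist_force: [-0.6, -0.2, 6.5] 
time_s: 26.6 tool_pos: [467.2, -213.7, 92.2] wrist_force: [-1.1, 0.0, 6.6] 
time_s: 26.98 tool_pos: [467.2, -213.7, 91.2] wrist_force: [-1.0, 0.3, 6.0]
```

```bash
for i in 1 2 3; do python3 -m pendant '0 0 0.5 0 0 0;0 0 0.5 0 0 0;0 0 0 0 0 0'|grep -E 'time|pos|force'|tr '\n' ' ';echo; done
```

```text
time_s: 27.35 tool_pos: [467.2, -213.7, 90.3] wrist_force: [-1.2, 1.3, 7.6] 
time_s: 27.72 tool_pos: [467.3, -213.6, 89.3] wrist_force: [-0.4, 0.4, 6.5] 
time_s: 28.1 tool_pos: [467.2, -213.7, 88.6] wrist_force: [-2.0, 0.9, 12.0]
```

The bottom is felt at z of about 88.6 (force jumped from 7 to 12 N). Turning clockwise.

```bash
python3 -m pendant '0 0 0 0 0 0.13;0 0 0 0 0 0.13;0 0 0 0 0 0.13;0 0 0 0 0 0.13;0 0 0 0 0 0'; python3 -c "
from station import robot
print(robot.get_obs()['ft_torque'])"
```

```text
time_s: 28.72
tool_pos: [468.1, -213.8, 88.8]
orientation: [[-0.829, 0.56, 0.002], [0.56, 0.829, -0.001], [-0.002, 0.0, -1.0]]
wrist_force: [-0.6, 0.1, 7.9]
width: 8.8
[-0.00666779  0.0215898  -0.07336666]
```

```bash
python3 -m pendant '0 0 0 0 0 0.13;0 0 0 0 0 0.13;0 0 0 0 0 0.13;0 0 0 0 0 0.13;0 0 0 0 0 0'|grep -vE 'width'; python3 -m pendant '0 0 0 0 0 0.13;0 0 0 0 0 0.13;0 0 0 0 0 0.13;0 0 0 0 0 0.1;0 0 0 0 0 0;0 0 0 0 0 0';python3 -c "
from station import robot
print(robot.get_obs()['ft_torque'])"
```

```text
time_s: 29.35
tool_pos: [468.1, -213.8, 88.8]
orientation: [[-0.441, 0.898, 0.002], [0.898, 0.441, -0.001], [-0.002, 0.001, -1.0]]
wrist_force: [0.4, 0.1, 8.3]
time_s: 30.1
tool_pos: [468.1, -213.9, 88.7]
orientation: [[0.032, 0.999, 0.002], [0.999, -0.032, -0.001], [-0.001, 0.002, -1.0]]
wrist_force: [-0.1, 0.6, 9.1]
width: 8.9
[ 0.00956609  0.03665201 -0.07957046]
```

```bash
python3 -m pendant '0 0 0 0 0 0.03;0 0 0 0 0 0.02;0 0 0 0 0 0;0 0 0 0 0 0' |grep -E 'orie|pos|force'; python3 -c "
from station import robot
print(robot.get_obs()['ft_torque'])"
```

```text
tool_pos: [468.1, -213.9, 88.8]
orientation: [[0.081, 0.997, 0.002], [0.997, -0.081, -0.001], [-0.001, 0.002, -1.0]]
wrist_force: [-0.6, 0.2, 9.0]
[0.07306406 0.0299668  0.00842372]
```

```bash
python3 -m pendant '0 0 -1 0 0 0;0 0 -1 0 0 0;0 0 -1 0 0 0;0 0 -1 0 0 0;0 0 0 0 0 0' |grep -E 'pos|force';python3 -m pendant '0 0 -1 0 0 0;0 0 -0.7 0 0 0;0 0 0 0 0 0' |grep -E 'pos|force'; python3 -m pendant '0 0 -0.7 0 0 0;0 0 0 0 0 0;0 0 0 0 0 0' |grep -E 'time|pos|force'
```

```text
tool_pos: [468.1, -213.9, 92.6]
wrist_force: [1.0, 0.7, 5.6]
tool_pos: [468.1, -213.9, 94.1]
wrist_force: [1.7, -0.5, 5.1]
time_s: 31.98
tool_pos: [467.9, -213.8, 94.4]
wrist_force: [6.1, -2.6, -2.3]
```

The groove caught: at z=94.4 (5.6 mm up) the force went from +5 to −2 N. Easing off, opening and retreating.

```bash
python3 -m pendant '0 0 0.4 0 0 0;0 0 0 0 0 0;0 0 0 0 0 0;0 0 0 0 0 0;0 0 0 0 0 0' 40 |grep -E 'pos|force|width';python3 -m pendant '0 0 -5 0 0 0;0 0 -10 0 0 0;0 0 -20 0 0 0;0 0 -30 0 0 0;0 0 -30 0 0 0;0 0 -10 0 0 0;-30 0 0 0 0 0;-30 0 0 0 0 0;0 0 0 0 0 0;0 0 0 0 0 0'; python3 - <<'E'
from h import *
import pickle
s=snap('wrist');pickle.dump(s,open('w9.pkl','wb'));cv2.imwrite('pics/w9.png',s['color'])
# wing along box y at collar, locked: grip z ~ 90+49 -> wing top ~ 151, flange top ~117
b=np.array([.9974,-.0715,0]);y=np.array([.0715,.9974,0]);c=np.array([467.9,-213.6,0])
P=[np.round(proj(s,c+a*17*y+d*5*b+[0,0,109])) for a,d in((1,1),(1,-1),(-1,-1),(-1,1))];print(P,proj(s,c+[0,0,109]))
g=s['color'].astype(int);u,v=map(int,proj(s,c+[0,0,109]))
for r in range(v-36,v+37,4): print(r,''.join('%4d'%x for x in g[r,u-40:u+41:4].mean(1)))
E
```

```text
tool_pos: [467.1, -213.6, 94.1]
wrist_force: [0.7, 0.1, 0.1]
width: 39.9
time_s: 33.85
tool_pos: [462.1, -272.7, 198.7]
orientation: [[0.081, 0.997, -0.001], [0.997, -0.081, 0.001], [0.001, -0.001, -1.0]]
wrist_force: [0.6, 0.7, 0.4]
width: 40.0
[array([285., 121.]), array([272., 122.]), array([273., 163.]), array([285., 163.])] (np.float64(278.64263443847705), np.float64(142.70108200906867))
106  226 227 224 232 230 229 224 228 229 226 227 224 224 229 226 225 227 225 224 222 226
110  227 228 224 232 231 229 223 228 229 226 227 224 224 229 226 225 227 225 224 222 226
114  227 227 224 231 230 229 223 228 229 226 227 224 225 229 226 225 227 225 224 223 226
118  228 226 224 232 230 228 223 228 223 140 191 185 157 229 226 225 228 225 224 223 227
122  228 226 224 232 230 229 220 172 125 187 130 129 188 161 175 224 227 225 224 224 227
126  228 225 224 231 229 229 183 187 186 183 186 181 156 186 181 177 227 225 224 224 227
130  228 225 224 231 229 213 186 187 187 180 181 183 157 187 188 182 227 224 224 224 227
134  227 224 224 230 229 186 186 186 186 176 183 186 157 186 186 186 180 225 223 
[... 286 characters left out ...]
5 225 229 228 176 186 187 187 178 190 184 148 187 187 187 197 224 224 225 227
154  227 226 226 228 229 226 187 188 188 176 182 187 150 187 186 187 226 224 224 225 226
158  227 226 226 228 228 226 174 185 191 167 187 184 153 191 191 223 226 224 224 226 226
162  228 228 226 227 228 226 227 231 182 167 183 185 155 203 231 222 226 224 224 226 226
166  228 228 226 227 228 227 227 232 229 163 191 191 164 231 231 222 226 224 224 226 226
170  229 229 226 226 227 226 227 232 229 230 229 225 225 231 231 221 226 224 224 227 225
174  229 229 227 226 229 226 227 233 229 229 228 225 225 230 231 220 226 223 225 227 225
178  229 229 227 225 230 227 227 233 228 230 229 225 225 231 230 221 226 223 225 228 225
```

```bash
python3 - <<'E'
from h import *
import pickle
s=pickle.load(open('w9.pkl','rb'));y=np.array([.0715,.9974,0]);b=np.array([.9974,-.0715,0]);c=np.array([467.9,-213.6,0])
for z in(136,157): print(z,'ends',[np.round(proj(s,c+a*17*y+[0,0,z]),1).tolist() for a in(1,-1)],'width',proj(s,c+5*b+[0,0,z])[0]-proj(s,c-5*b+[0,0,z])[0],'flange',proj(s,c+19*b+[0,0,z-34])[0]-proj(s,c-19*b+[0,0,z-34])[0])
g=s['color'].mean(2).astype(int);print(g[164:172,280],g[114:130,280],g[142,254:306])
for r in(128,140,152,164): print(r,g[r,270:290])
E
```

```text
136 ends [[278.4, 122.4], [278.9, 169.0]] width 13.535482831563343 flange 44.654719813621625
157 ends [[278.4, 123.3], [278.9, 174.6]] width 14.931734862684493 flange 48.59962813908234
[188 192 193 184 168 210 228 228] [229 229 227 131 185 183 167 179 130 104 178 186 183 181 181 181] [229 226 171 185 179 187 187 188 187 187 187 187 187 187 188 188 188 187
 182 156 179 185 186 187 186 185 185 186 187 188 186 171 155 158 188 188
 187 188 187 187 187 187 187 187 187 187 187 184 173 177 211 225]
128 [185 185 180 158 183 185 186 184 183 182 181 180 181 182 180 168 156 158
 185 184]
140 [187 187 181 157 180 185 187 188 187 186 185 186 186 186 184 170 154 158
 187 187]
152 [182 183 177 152 179 188 190 188 187 184 182 182 182 184 182 167 148 152
 183 183]
164 [215 216 212 186 165 180 182 181 184 185 188 191 192 192 188 168 157 207
 211 218]
```

The wing ends (rows 123 and 168.5) match the locked height (prediction 122–169). At the unlocked height the lower end would be at row 174.6. The wing lies across the box. Handing in.

```bash
python3 -c "
from station import robot
print(robot.hand_in());o=robot.get_obs();print(o['time_s'],o['wrist_force'])"
```

```text
the job is handed in; nothing more can be done
None
the job is handed in; nothing more can be done
```

I took the stud from the middle rack hole and lowered it through the collar into the slot with its wing along the box. I felt the pad at a net force of about 13 N and turned the stud a quarter turn clockwise. I then raised it 5.6 mm, until it caught in the groove, let go and backed away. I handed in shortly after 33.9 s; the system gave no verdict.

**Last checks:**
- **Lock:** pulling up at the end changed the vertical force from +5 N to −2 N, so the pin was held in the groove.
- **Height:** in the final wrist image the wing matches the locked height (lower end at row 168.5; predicted 169.0 locked, 174.6 unlocked). That puts the grip point about 34 mm above the cover, against a limit of 53 mm.
- **Wing direction:** it lies along box y. The tool was within about 1° of it at release.
- **Arm clear:** the gripper is open and away from the box, and the force reading is near zero.
- **Not checked:** I saw both plain pins undisturbed just after the lift, but took no separate final look at them or at the cover.

**What failed or disagreed:**
- **First grasp missed:** the real fingertips were about 13 mm behind the reported TCP, not 22 mm ahead as stated. I found this by touching the wing top in the rack, at about 27 N, and corrected for it.
- **Width reading low:** it showed 8.3 to 8.9 mm while holding the 10 mm wing.
- **No stop felt:** I felt no clear stop at the end of the quarter turn, so I set the angle from the measured direction of the box.

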